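Put the bench items back on their own pads

TASK

The four things on the bench pads have ended up on each other's places. Put each one back on the middle of its own pad: the bottle upright on the round pad, the tape measure standing on its edge on the square pad, the bolt standing on its head on the six-sided pad, and the torch lying lengthwise along the long pad. The three-sided pad is free for putting a thing down on the way and must be empty again at the end; do not disturb the roll of tape.

Things in the scene. Friction and masses are not known exactly. Their poses are not given: they have to be found in the camera images.
- bottle: small white and blue bottle of thread lock, standing: round body 37 mm across up to 54 mm height, blue cap 19 mm across, 78 mm high in all, 60 g. Origin: centre of its underside; z up along the bottle. Grasp the body, for instance at 35 mm height.
- tape_measure: yellow pocket tape measure standing on its narrow edge: 34 mm thick along its x (-16 to +18), about 70 mm long along its y (-33 to +36), 62 mm high, 250 g; its underside is slightly rounded and may rock a little when let go. Origin: on its underside at the middle; z up. Grasp across the 34 mm, for instance at 35 mm height.
- bolt: steel bolt standing upside down on its hexagonal head: head 24 mm across flats and 10 mm high, threaded shank of 16 mm diameter above it, 60 mm high in all, 90 g. Origin: centre of the underside of the head; z up along the shank. Grasp the shank, for instance at 38 mm height.
- torch: small black torch lying flat on one of the pads (not the one at the back wall): 115 mm long along its y, up to 36 mm wide along its x and 36 mm high, 160 g. Origin: on its underside at mid length; z up. Grasp across x at the middle, about 24 mm above its underside.
- round_pad: round pad, 110 mm diameter (home of the bottle). Fixed to the bench, 6 mm thick, white top with a dark steel edge. Origin: centre of its underside, z up, the top is at z = 6 mm.
- square_pad: square pad, 106 x 106 mm (home of the tape measure). Fixed to the bench, 6 mm thick, white top with a dark steel edge. Origin: centre of its underside, z up, the top is at z = 6 mm.
- six_sided_pad: regular hexagonal pad, 124 mm over the corners, 107 mm across flats (home of the bolt). Fixed to the bench, 6 mm thick, white top with a dark steel edge. Origin: centre of its underside, z up, the top is at z = 6 mm.
- long_pad: oblong pad, 60 mm along its x and 136 mm along its y (home of the torch). Fixed to the bench, 6 mm thick, white top with a dark steel edge. Origin: centre of its underside, z up, the top is at z = 6 mm.
- three_sided_pad: triangular pad with equal sides of 128 mm, empty at the start: the free spot for putting a thing down on the way. Fixed to the bench, 6 mm thick, white top with a dark steel edge. Origin: centre of its underside, z up, the top is at z = 6 mm.
- tape_roll: bystander: roll of black electrical tape lying flat near the bench corner, 69 mm diameter, 18 mm high. Origin: centre of its underside. To be left alone.
Not all that is in view belongs to the job. What is shaped like the round_pad but green is not meant.

How it is judged:
By the outcome, as a careful person would: the job done as asked, in the order asked, and still so for the second after the job is handed in, with the robot touching nothing.
It also fails if it takes over 141 s, if anything falls off the work surface, if the arm or the gripper's body presses on something with over 40 N, if the wrist force passes 120 N, or if a joint passes its speed limit or range.

ROBOT

A 6-joint arm with a two-finger parallel gripper is mounted at the origin on a cart in front of the work surface, level with it; the furniture and walls round the work are solid. World frame = base frame: x ahead of the robot, y to its left, z up, the work surface at z = 0. Lengths are in m, angles in degrees, forces in N, time in s.
With the tool pointing down it reaches from about 0.35 to 0.875 m from the base axis. Payload 4.2 kg.
Tool frame: the origin (TCP) lies midway between the tips of the shut fingers; the grasp point (between the pads) lies 19 mm behind it; z points along the fingers, y is the line along which they close (so a half turn about z gives the same grasp; the last joint's range is limited). The gripper opens to 87 mm and grips with 3 to 60 N. Pads are 19 mm wide; open, the fingers measure 117 mm over their backs; the gripper's body (75 mm by 190 mm) begins 51 mm behind the grasp point.
Start: joints at [86.265, 22.042, 0.453, 0, -68.411, -14.817], TCP at [0.199, 0.593, 0.223] pointing down, gripper open.
Joint ranges: [-179.83, 179.83], [-69.29, 118.12], [-61.27, 80.66], [-181.25, 117.63], [-171.15, -9.14], [-177.46, 177.46]. Speed limits (degrees/s): [159.86, 159.86, 180, 180, 180, 180].

INTERFACE

Orientations are given as [roll, pitch, yaw] about the fixed x, y, z axes, in that order (R = Rz(yaw) Ry(pitch) Rx(roll)).
In Python, from workcell import env gives the robot as it stands. The module is installed in compiled form; this text tells all that it offers. Calls block until the motion is done:
- env.goto(position, orientation): joint-space move of the TCP to a pose.
- env.move_straight(position, rotation=None, rate=0.15, force_limit=None): straight line of the TCP; rotation=None keeps the orientation; rate is the mean speed in m/s. With force_limit (N) it stops when the force on the tool has changed by that much, and returns True; else False.
- env.set_joints(angles): joint-space move.
- env.gripper_to(opening, grasp_force=None): opening from 0.0 (shut) to 1.0 (fully open); grasp_force is the grip in N (None keeps the last); returns when the fingers have stopped.
- env.dwell(seconds).
- env.inverse_kinematics(position, orientation): joint angles nearest the present ones, or None.
- env.read_state(): the state.
- env.grab_frame(name): name is "scene" or "top"; returns a dict with "image" (480x640x3 uint8, blue, green, red), "fx", "fy", "cx", "cy" (pixels), "position" and "orientation" of the camera in the world. Camera axes: x right, y up, looking along -z (the intrinsics and any distortion apply to the point x, -y, -z); pixel columns grow to the right and rows downward; lengths in m; the calibration is good to about 2 mm. A picture is of the moment at which its call begins. There is no depth.
A pose or a line that the arm cannot do raises env.Unreachable and nothing moves.
- env.close_job(): hands the job in; it is judged then, once.
Trained networks look in a picture, given as the dict that the camera call returned (one of the last four; its "shot" number tells which), for a name from the list of things; names that differ only in an ending like _2 or _b are one class to them, and where a whole thing is asked for, a point or a joint stands for the part that bears it (a point fixed in the world has none). Each returns a list of dicts, best first, with "score" (0 to 1); they miss things now and then, are a little off and sometimes report something else, mostly with a low value. They report only what shows in the picture. A call takes as long as a camera call. They do not tell look-alikes from the thing itself.
- env.search_frame(picture, thing): "xyz" ([x, y, z] in m, in world coordinates, good to about 4 mm: the middle of the surface that is visible of it).
- env.trace(picture, thing): "mask" (480x640 bool, what is visible of it).
The state is a dict: "clock": time; "joint_positions": joint angles; "qvel": joint speeds; "joint_torque": joint torques, N m; "position": TCP position; "tool_rot": TCP orientation; "force": force on the tool from outside, world axes, zero at the start; "wrist_torque": the same for the moment, N m; "opening": opening from 0.0 (shut) to 1.0 (fully open); "finger_force": force on a finger pad.
Only numpy, scipy, OpenCV 4.12 (cv2) and the standard library are available. Lean on these libraries where they do the work, as an engineer would, in place of code of your own. Each camera call takes 0.05 s, during which the arm holds its last target. There are 200 camera calls.

## Working session

There is one attempt and no reset: what is moved stays moved. The work goes in short steps, each a Python script; the robot and the scene stay as the last script left them, time stands still between calls to the robot, and variables do not carry over. Pictures are saved under pics/ and viewed, at most 14 in all, crops included, and the job is handed in when it is done.

```bash
mkdir -p pics; cat > m1.py <<'E'
from workcell import env
import cv2, numpy as np
for n in ["top","scene"]:
    f=env.grab_frame(n); cv2.imwrite(f"pics/{n}0.png",f["image"])
    print(n,{k:f[k] for k in f if k!="image"})
    for t in ["bottle","tape_measure","bolt","torch","round_pad","square_pad","six_sided_pad","long_pad","three_sided_pad","tape_roll"]:
        print(t,[(np.round(d["xyz"],3).tolist(),round(d["score"],2)) for d in env.search_frame(f,t)[:3]])
s=env.read_state(); print(s["clock"],s["tool_rot"],s["force"])
E
python3 m1.py
```

```text
top {'fx': 464.2840325376069, 'fy': 464.2840325376069, 'cx': 320.5706797310296, 'cy': 230.4493481046638, 'position': array([ 0.40877839, -0.0777311 ,  1.51497736]), 'orientation': array([  4.30314265,  -0.36640109, -90.17543604]), 'shot': 1}
bottle []
tape_measure [([0.425, -0.364, 0.005], 0.26)]
bolt [([0.594, -0.278, 0.032], 0.41)]
torch [([0.594, -0.275, 0.033], 0.68)]
round_pad [([0.423, -0.361, 0.008], 0.95), ([0.435, -0.536, 0.006], 0.7), ([0.258, -0.277, 0.008], 0.62)]
square_pad [([0.607, -0.098, 0.005], 0.59)]
six_sided_pad [([0.588, -0.292, 0.006], 0.74)]
long_pad [([0.551, 0.368, 0.005], 0.61)]
three_sided_pad [([0.471, -0.164, 0.005], 0.63)]
tape_roll [([0.757, 0.086, 0.018], 0.88), ([0.42, -0.354, 0.063], 0.6)]
scene {'fx': 587.6604360018607, 'fy': 587.6604360018607, 'cx': 321.4389266559567, 'cy': 224.60251430392375, 'position': array([-0.11153899, -0.84881614,  1.06126331]), 'orientation': array([ 43.93465665,   0.97806958, -40.07732973]), 'shot': 2}
bottle [([0.597, -0.109, 0.051], 0.75)]
tape_measure [([0.411, -0.366, 0.051], 0.68), ([0.585, -0.294, 0.006], 0.24)]
bolt []
torch [([0.58, -0.291, 0.032], 0.68), ([0.401, -0.381, 0.007], 0.43)]
round_pad [([0.253, -0.282, 0.002], 0.95), ([0.431, -0.538, 0.007], 0.91), ([0.402, -0.383, 0.007], 0.76)]
square_pad [([0.591, -0.114, 0.008], 0.97), ([0.755, 0.088, 0.021], 0.61), ([0.583, -0.292, 0.007], 0.32)]
six_sided_pad [([0.585, -0.292, 0.004], 0.82), ([0.754, 0.089, 0.02], 0.54)]
long_pad [([0.55, 0.355, 0.001], 0.58)]
three_sided_pad [([0.466, -0.166, 0.007], 0.78)]
tape_roll [([0.754, 0.087, 0.021], 0.58)]
1.1 [ 1.79996619e+02  1.16805717e-03 -1.85545729e+01] [-0.48803458 -0.47231701  0.20114427]
```

View pics/top0.png

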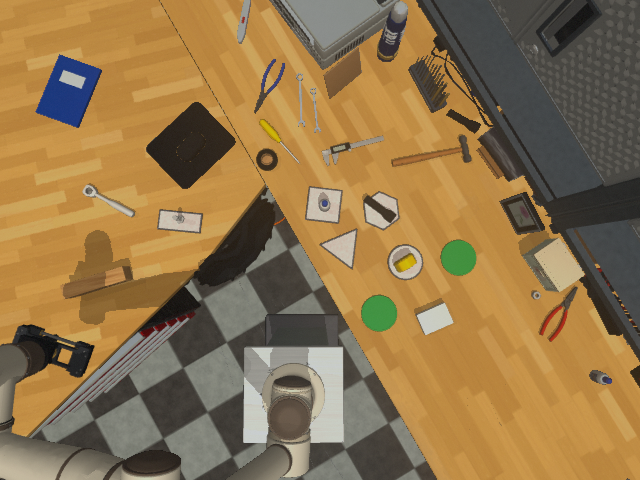

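View pics/scene0.png

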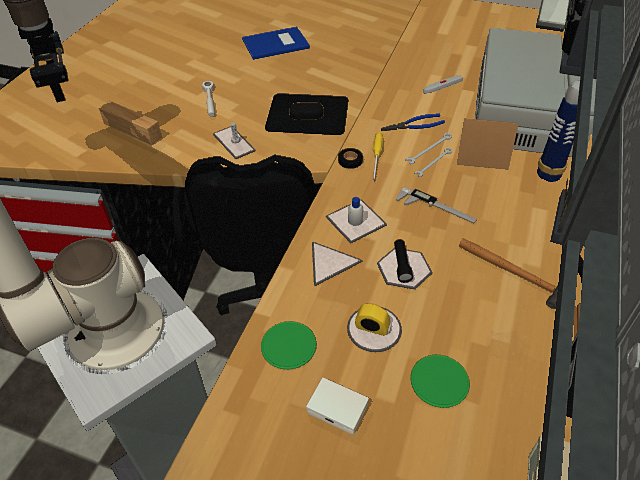

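Top and scene views agree. The bottle is on the square pad (top view 324,204), the torch on the hexagon (380,208) and the tape measure on the white round pad (404,262). The bolt is on the long pad (180,218), and the triangle (342,248) is empty. The two plain green discs are decoys. Next I'll fit each shape against the traced masks in both views.

```bash
cat > vis.py <<'E'
from workcell import env
import cv2, numpy as np
from scipy.optimize import minimize
from scipy.spatial.transform import Rotation as R
def proj(f,P):
    Q=(np.asarray(P)-f["position"])@R.from_euler("xyz",f["orientation"],degrees=True).as_matrix()
    return np.c_[f["cx"]+f["fx"]*Q[:,0]/-Q[:,2], f["cy"]+f["fy"]*Q[:,1]/Q[:,2]]
def ngon(n,r,z0,z1,ph=0):
    a=np.radians(ph)+np.arange(n)*2*np.pi/n
    return np.vstack([np.c_[r*np.cos(a),r*np.sin(a),0*a+z] for z in(z0,z1)])
def box(x0,x1,y0,y1,z0,z1): return np.array([[x,y,z] for x in(x0,x1) for y in(y0,y1) for z in(z0,z1)])
def cyl_y(r,y0,y1,zc):
    a=np.arange(24)*np.pi/12
    return np.vstack([np.c_[r*np.cos(a),0*a+y,zc+r*np.sin(a)] for y in(y0,y1)])
# name: (convex parts, base z)
M={"bottle":([ngon(32,.0185,0,.054),ngon(32,.0095,.054,.078)],.006),
 "tape_measure":([box(-.016,.018,-.033,.036,0,.045),box(-.016,.018,-.024,.027,0,.062)],.006),
 "bolt":([ngon(6,.01386,0,.010),ngon(24,.008,0,.060)],.006),
 "torch":([cyl_y(.018,-.0575,-.025,.018),cyl_y(.013,-.0575,.0575,.018)],.006),
 "round_pad":([ngon(48,.055,0,.006)],0),"square_pad":([box(-.053,.053,-.053,.053,0,.006)],0),
 "six_sided_pad":([ngon(6,.062,0,.006)],0),"long_pad":([box(-.03,.03,-.068,.068,0,.006)],0),
 "three_sided_pad":([ngon(3,.128/3**.5,0,.006)],0)}
S=4
def sil(f,name,p,win):
    parts,z=M[name]; c,s=np.cos(p[2]),np.sin(p[2]); u0,v0,n=win
    im=np.zeros((n*S,n*S),np.uint8)
    for P in parts:
        W=P@np.array([[c,-s,0],[s,c,0],[0,0,1]]).T+[p[0],p[1],z]
        q=(proj(f,W)-[u0,v0]+.5)*S-.5
        cv2.fillConvexPoly(im,cv2.convexHull(np.round(q*16).astype(np.int32)),1,shift=4)
    return im
def mask_of(f,name,xy):
    best=None
    u=proj(f,[[*xy,M[name][1]+.015*(M[name][1]>0)]])[0]
    for d in env.trace(f,name):
        m=d["mask"]; 
        if m.sum()<15: continue
        v,w=np.nonzero(m); e=np.hypot(w.mean()-u[0],v.mean()-u[1])
        if e<22 and (best is None or d["score"]>best[1]): best=(m,d["score"])
    return best
def fit(frames,masks,name,x0,yaws,occ=()):
    """masks: one per frame (or None); occ: per frame mask to ignore"""
    data=[]
    for i,(f,m) in enumerate(zip(frames,masks)):
        if m is None: continue
        u=proj(f,[[*x0,0]])[0]; n=100; a,b=int(u[0])-50,int(u[1])-50
        T=np.float32([[1,0,-a],[0,1,-b]])
        g=lambda k: cv2.resize(cv2.warpAffine(k.astype(np.float32),T,(n,n)),None,fx=S,fy=S,interpolation=cv2.INTER_LINEAR)>.5
        ok=~g(occ[i]) if len(occ) and occ[i] is not None else np.ones((n*S,n*S),bool)
        data.append((f,g(m)&ok,ok,(a,b,n)))
    def cost(q):
        p=[x0[0]+q[0]*.01,x0[1]+q[1]*.01,q[2]*.3]; c=0
        for f,m,ok,w in data:
            r=(sil(f,name,p,w)>0)&ok; c+=1-(r&m).sum()/max(1,(r|m).sum())
        return c/len(data)
    res=[]
    for y in yaws:
        q=np.array([0,0,np.radians(y)/.3])
        o=minimize(cost,q,method="Nelder-Mead",options=dict(initial_simplex=q+np.vstack([np.zeros(3),np.diag([.6,.6,.5])]),xatol=.01,fatol=1e-4))
        res.append((o.fun,x0[0]+o.x[0]*.01,x0[1]+o.x[1]*.01,np.degrees(o.x[2]*.3)))
    return min(res)
E
cat > m2.py <<'E'
from vis import *
g={"bottle":(.597,-.109),"tape_measure":(.415,-.365),"bolt":(.55,.365),"torch":(.587,-.285),"round_pad":(.412,-.37),"square_pad":(.6,-.105),"six_sided_pad":(.587,-.292),"long_pad":(.55,.362),"three_sided_pad":(.468,-.165)}
on={"round_pad":"tape_measure","square_pad":"bottle","six_sided_pad":"torch","long_pad":"bolt"}
yaws={"bottle":[0],"round_pad":[0],"bolt":[0],"tape_measure":range(-180,180,30),"torch":range(-180,180,30),"square_pad":[-30,0,30],"six_sided_pad":[-15,15],"long_pad":[-60,-30,0,30,60,90],"three_sided_pad":[-40,0,40]}
F=[env.grab_frame("top"),env.grab_frame("scene")]
MK={}
for n in g:
    r=[mask_of(f,n,g[n]) for f in F]; MK[n]=[k and k[0] for k in r]
    occ=[cv2.dilate(k.astype(np.uint8),np.ones((3,3)))>0 if k is not None else None for k in MK[on[n]]] if n in on else ()
    print(n,[k and (round(k[1],2),int(k[0].sum())) for k in r])
    if n.endswith("pad"): 
        for i in (0,1):
            k=MK[n][i]
    for sel in ([1,1],[1,0],[0,1]):
        m=[k if s else None for k,s in zip(MK[n],sel)]
        if any(k is not None for k in m): print("  ",sel,np.round(fit(F,m,n,g[n],yaws[n],occ),4))
E
python3 m2.py
```

```text
bottle [(0.64, 112), (0.82, 384)]
   [1, 1] [  0.1369   0.6031  -0.1    -19.9037]
   [1, 0] [  0.157    0.6029  -0.0991 -18.8592]
   [0, 1] [ 0.0794  0.6016 -0.1026  0.9976]
tape_measure [(0.62, 269), (0.7, 878)]
   [1, 1] [ 0.1586  0.4186 -0.3598 31.7798]
   [1, 0] [ 1.220000e-01  4.178000e-01 -3.533000e-01 -1.490857e+02]
   [0, 1] [ 0.146   0.4144 -0.3647 18.4941]
bolt [None, (0.42, 126)]
   [1, 1] [0.1434 0.5606 0.3656 3.1113]
   [0, 1] [0.1434 0.5606 0.3656 3.1113]
torch [(0.61, 297), (0.7, 500)]
   [1, 1] [  0.1513   0.592   -0.2756 -36.816 ]
   [1, 0] [  0.1153   0.5922  -0.2744 -37.2622]
   [0, 1] [  0.1651   0.5917  -0.2776 -37.0802]
round_pad [(0.87, 790), (0.82, 1210)]
   [1, 1] [ 0.1468  0.4173 -0.3638  9.3171]
   [1, 0] [ 0.1605  0.4194 -0.3619  1.5882]
   [0, 1] [ 0.1011  0.4182 -0.3666 -0.5994]
square_pad [(0.77, 1011), (0.89, 1161)]
   [1, 1] [ 0.0863  0.6067 -0.0993 -7.3649]
   [1, 0] [ 0.0789  0.6078 -0.0985 -6.656 ]
   [0, 1] [ 0.0784  0.6063 -0.1011 -7.1168]
six_sided_pad [(0.59, 771), (0.78, 1209)]
   [1, 1] [ 0.1061  0.5869 -0.2882  6.1625]
   [1, 0] [ 0.1267  0.5861 -0.2866  6.7249]
   [0, 1] [ 0.0782  0.587  -0.29    5.9745]
long_pad [(0.92, 794), (0.9, 604)]
   [1, 1] [ 0.1262  0.5539  0.3688 -5.5652]
   [1, 0] [1.727000e-01 5.549000e-01 3.727000e-01 1.744011e+02]
   [0, 1] [ 0.0494  0.5537  0.3675 -6.6341]
three_sided_pad [(0.76, 763), (0.65, 1176)]
   [1, 1] [  0.0995   0.4672  -0.1604 -38.0891]
   [1, 0] [  0.0974   0.4677  -0.1589 -37.9942]
   [0, 1] [ 0.085   0.4672 -0.1625 82.7533]
```

```bash
cat > ov.py <<'E'
from vis import *
def tile(f,c,fits,h=18,k=8,w=None):
    w=w or h*4//3
    u=proj(f,[[*c,.01]])[0]; a,b=int(u[0])-w,int(u[1])-h
    im=cv2.resize(f["image"][b:b+2*h,a:a+2*w],None,fx=k,fy=k,interpolation=cv2.INTER_CUBIC)
    for n,p in fits:
        parts,z=M[n]; cc,s=np.cos(np.radians(p[2])),np.sin(np.radians(p[2]))
        for P in parts:
            W=P@np.array([[cc,-s,0],[s,cc,0],[0,0,1]]).T+[p[0],p[1],z]
            q=(proj(f,W)-[a,b]+.5)*k-.5
            cv2.polylines(im,[cv2.convexHull(q.astype(np.int32))],True,(0,0,255) if z else (255,0,0),1)
    return im
E
cat > o1.py <<'E'
from ov import *
F=[env.grab_frame("top"),env.grab_frame("scene")]
B=[("bottle",(.602,-.102,0)),("square_pad",(.607,-.100,-7))],[("tape_measure",(.417,-.360,28)),("round_pad",(.4182,-.3645,0))],[("bolt",(.5606,.3656,0)),("long_pad",(.5539,.3685,-6))],[("torch",(.592,-.276,-37)),("six_sided_pad",(.587,-.289,6.2))]
rows=[np.hstack([tile(f,b[1][1][:2],b,h=h,w=25*h//36 if 0 else h*100//150 if 0 else h,k=k) for b in B]) for f,h,k in((F[0],25,4),(F[1],33,3))]
rows=[cv2.resize(r,(800,200)) for r in rows]
cv2.imwrite("pics/ov1.png",np.vstack(rows))
E
sed -i 's/h=h,w=25.*k=k)/h=h,w=h,k=k*2)/; s/(800,200)/(1600,400)/' o1.py
sed -i 's/np.vstack(rows))/np.vstack([rows[0][:,:800],rows[1][:,:800]])[:, :])/' o1.py
cat >> o1.py <<'E'
for i in (0,1):
    cv2.imwrite(f"pics/ov1{'ab'[i]}.png",cv2.resize(np.vstack([r[:,800*i:800*i+800] for r in rows]),(600,600)))
E
python3 o1.py
```

```text
(no output)
```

View pics/ov1a.png

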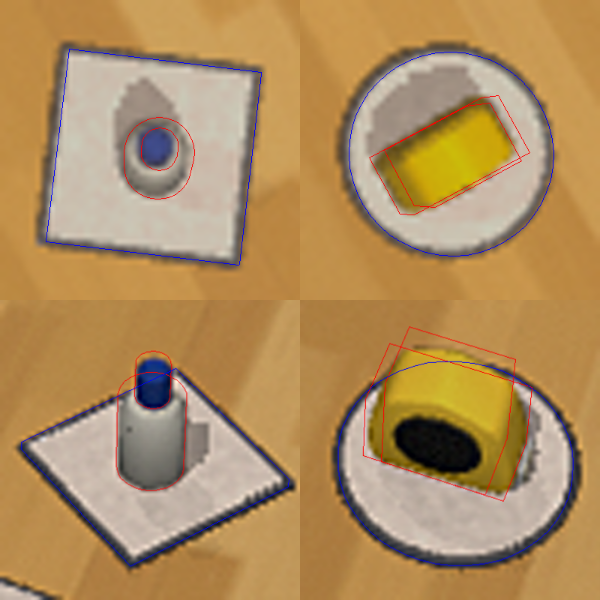

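View pics/ov1b.png

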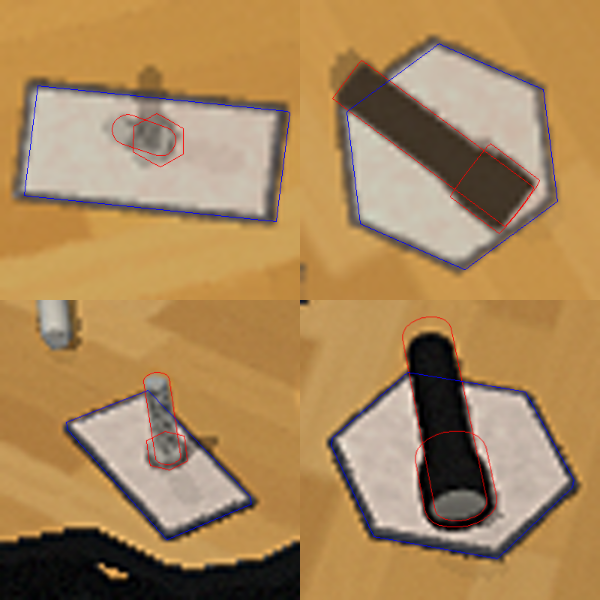

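Pad outlines fit to about 1 px in both views, and the objects fit well enough to grasp. I'll move the bottle first, to the free pad.

```bash
cat > rob.py <<'E'
from workcell import env
import numpy as np
UP=0.20
PAD={"round":(.4178,-.3643),"square":(.6067,-.1000),"hex":(.5868,-.2887),"long":(.5541,.3690),"tri":(.4672,-.1610)}
def best(xy,z,c):
    """tool yaw closing along world angle c (mod 180) with the least joint travel"""
    q0=np.array(env.read_state()["joint_positions"]); o=[]
    for y in (c+90,c-90):
        y=(y+180)%360-180
        a,b=(env.inverse_kinematics([*xy,h],[180,0,y]) for h in(UP,z))
        if a is not None and b is not None: o.append((np.abs(np.array(a)-q0).max(),y))
    return min(o)[1]
def pick(xy,h,c,force,open_=1.0):
    z=.006+h-.019; y=best(xy,z,c)
    env.gripper_to(open_)
    env.goto([*xy,UP],[180,0,y]); env.move_straight([*xy,z],rate=.15)
    env.gripper_to(0,force); s=env.read_state(); print("grip",round(s["opening"]*87,1),"mm",np.round(s["finger_force"],1))
    env.move_straight([*xy,UP],rate=.15); s=env.read_state()
    print("held",round(s["opening"]*87,1),np.round(s["force"],1),"t",round(s["clock"],1))
def place(xy,h,c,open_=1.0):
    z=.006+h-.019+.001; y=best(xy,z,c)
    env.goto([*xy,UP],[180,0,y]); env.move_straight([*xy,.06],rate=.15)
    hit=env.move_straight([*xy,z],rate=.05,force_limit=15); env.dwell(.2)
    env.gripper_to(open_); env.move_straight([*xy,UP],rate=.12)
    print("placed hit",hit,"t",round(env.read_state()["clock"],1))
E
python3 - <<'E'
from rob import *
pick((.6025,-.101),.035,80,20); place(PAD["tri"],.035,80)
E
```

```text
grip 36.1 mm 20.0
held 36.0 [ 0.5  0.2 -1.1] t 8.8
placed hit False t 14.3
```

```bash
python3 - <<'E'
from rob import *
pick((.417,-.360),.035,28,35); place(PAD["square"],.035,-7)
E
cat > chk.py <<'E'
from ov import *; import sys
from rob import PAD
# relative check in each view: fit thing, compare to pad fit in the same view
def chk(name,xy,yaws,F):
    r=[mask_of(f,name,xy) for f in F]; m=[k and k[0] for k in r]
    for sel in([1,1],[1,0],[0,1]):
        mm=[a if s else None for a,s in zip(m,sel)]
        if any(a is not None for a in mm): print(name,sel,np.round(fit(F,mm,name,xy,yaws),4))
E
python3 - <<'E'
from chk import *
F=[env.grab_frame("top"),env.grab_frame("scene")]
chk("tape_measure",PAD["square"],[-7],F); chk("bottle",PAD["tri"],[0],F)
a=tile(F[1],PAD["square"],[("tape_measure",(*PAD["square"],-7)),("square_pad",(*PAD["square"],-7))],h=33,w=33,k=6)
b=tile(F[1],PAD["tri"],[("bottle",(*PAD["tri"],0))],h=33,w=33,k=6)
cv2.imwrite("pics/c1.png",np.hstack([a,b]))
E
```

```text
grip 33.7 mm 34.6
held 33.9 [-0.4  0.2 -2.6] t 18.9
placed hit False t 25.1
tape_measure [1, 1] [ 0.6262  0.5986 -0.0905  8.7249]
tape_measure [1, 0] [ 0.6262  0.5986 -0.0905  8.7249]
bottle [1, 1] [ 0.2281  0.4688 -0.1613  4.9745]
bottle [1, 0] [ 0.2394  0.4688 -0.1594  5.2614]
bottle [0, 1] [ 0.2092  0.4678 -0.162   3.2896]
```

View pics/c1.png

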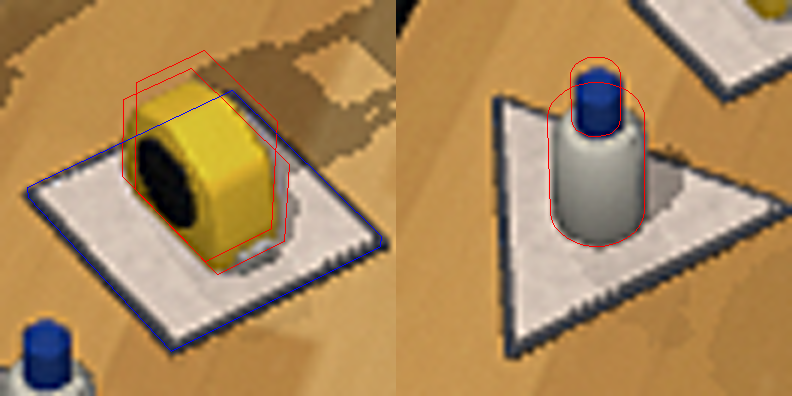

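The tape measure (scene crop 205,180) stands near the centre of the square pad, and the bottle (598,160) sits as predicted on the triangle. Next the bottle goes home, then the bolt goes to the triangle.

```bash
python3 - <<'E'
from rob import *
pick(PAD["tri"],.035,80,20); place(PAD["round"],.035,80)
pick((.5610,.3675),.031,90,30); place(PAD["tri"],.031,90)
E
python3 - <<'E'
from chk import *
F=[env.grab_frame("scene")]
B=[("bottle","round"),("bolt","tri")]
cv2.imwrite("pics/c2.png",np.hstack([tile(F[0],PAD[p],[(n,(*PAD[p],0))],h=33,w=33,k=6) for n,p in B]))
E
```

```text
grip 35.8 mm 20.0
held 35.8 [-0.  -0.2 -1.6] t 30.5
placed hit False t 36.2
grip 14.9 mm 30.0
held 14.3 [ 0.7 -0.6 -1.1] t 43.0
placed hit False t 50.2
```

View pics/c2.png

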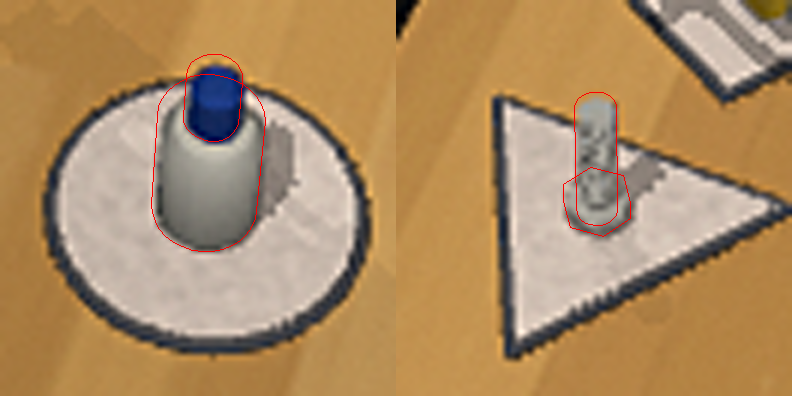

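Both are upright on target: the bottle on the round pad (crop 208,170) and the bolt on the triangle (598,170). Next the torch goes to the long pad and the bolt to the hexagon.

```bash
python3 - <<'E'
from rob import *
pick((.592,-.276),.024,-37,35); place(PAD["long"],.024,-6)
pick(PAD["tri"],.031,90,30); place(PAD["hex"],.031,90)
env.goto([.45,.15,.3],[180,0,0])
E
cat > c3.py <<'E'
from chk import *; import sys
F=[env.grab_frame("top"),env.grab_frame("scene")]
B=[("bottle","round","round_pad",0),("tape_measure","square","square_pad",-7),("bolt","hex","six_sided_pad",6.2),("torch","long","long_pad",-6)]
for n,p,_,y in B: chk(n,PAD[p],[y],F)
cv2.imwrite(sys.argv[1],np.vstack([np.hstack([cv2.resize(tile(f,PAD[p],[(n,(*PAD[p],y)),(k,(*PAD[p],y))],h=h,w=h,k=6),(200,200)) for n,p,k,y in B]) for f,h in((F[0],22),(F[1],33))]))
E
python3 c3.py pics/c3.png
```

```text
grip 29.7 mm 34.9
held 29.5 [ 0.3 -0.  -0.5] t 55.3
placed hit False t 62.8
grip 14.9 mm 30.0
held 14.9 [ 0.  -0.3 -1.3] t 68.9
placed hit False t 74.9
bottle [1, 1] [ 0.1525  0.4189 -0.3654  0.414 ]
bottle [1, 0] [ 0.1763  0.4188 -0.3635 -0.0258]
bottle [0, 1] [ 0.1169  0.4177 -0.3665  8.1044]
tape_measure [1, 1] [ 0.15    0.6017 -0.1004 -8.8286]
tape_measure [1, 0] [ 0.1189  0.6037 -0.0985 -1.7588]
tape_measure [0, 1] [  0.0914   0.5994  -0.1065 -13.462 ]
bolt [1, 1] [ 0.1987  0.587  -0.2892  2.1146]
bolt [0, 1] [ 0.1987  0.587  -0.2892  2.1146]
torch [1, 1] [ 0.1791  0.5512  0.3681 -6.5342]
torch [0, 1] [ 0.1791  0.5512  0.3681 -6.5342]
```

View pics/c3.png

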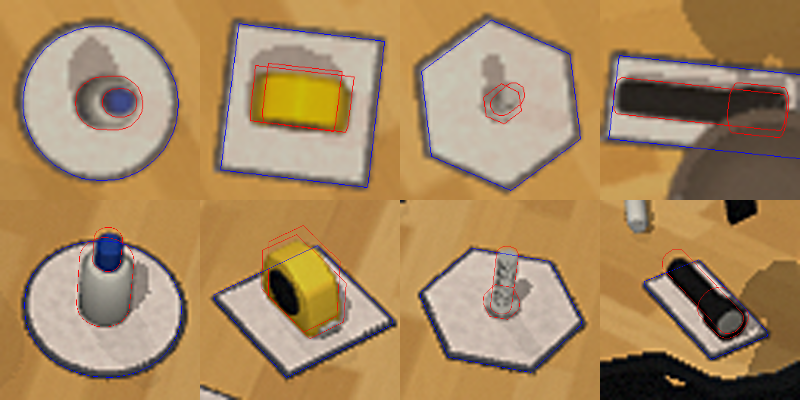

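All four are home. The bottle, tape measure and bolt are centred on their pads in both views, and the torch lies along the long pad, though the arm hides part of it from above. I'll take one last look with the arm moved aside.

```bash
python3 - <<'E'
from chk import *
env.goto([.40,-.10,.35],[180,0,0])
F=[env.grab_frame("top")]
chk("torch",PAD["long"],[-6],F)
f=F[0]; cv2.imwrite("pics/c4.png",np.hstack([cv2.resize(f["image"][130:290,140:460],(560,280)),tile(f,PAD["long"],[("torch",(*PAD["long"],-6)),("long_pad",(*PAD["long"],-6))],h=28,w=24,k=5)]))
print(env.read_state()["clock"])
E
```

```text
torch [1, 1] [ 0.0993  0.5542  0.3713 -6.0873]
torch [1, 0] [ 0.0993  0.5542  0.3713 -6.0873]
78.4333
```

View pics/c4.png

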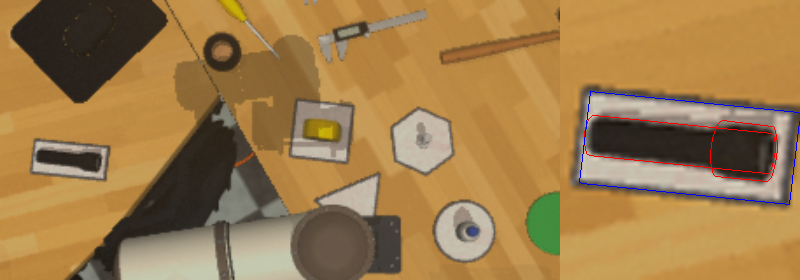

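The torch is central and aligned on the long pad (68,158). The roll of tape is untouched (222,50), the triangle is empty, and the other three are in place, so I'm handing the job in.

```bash
python3 -c "
from workcell import env
print(env.close_job())"
```

```text
the job is handed in; nothing more can be done
None
```

All four things are back on their own pads, centred to within a few millimetres in the camera pictures; the three-sided pad is empty, the roll of tape is undisturbed, and the job was handed in at about 78 s (no verdict was returned).

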